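# Set out the stepped row of brass finials

## Robot

A 6-joint arm with a two-finger parallel gripper is mounted at the origin on the work surface. World frame = base frame: x ahead of the robot, y to its left, z up, the work surface at z = 0. Lengths are in m, angles in rad, forces in N, time in s.
With the tool pointing down it reaches from about 0.375 to 0.925 m from the base axis. Payload 5.7 kg.
Tool frame: the origin (TCP) lies at the very end of the fingers, on their centre line; the grasp point (between the pads) lies 19 mm behind it; z points along the fingers, y is the line along which they close (so a half turn about z gives the same grasp; the last joint's range is limited). The gripper opens to 88 mm and grips with 3 to 60 N. Pads are 20 mm wide; open, the fingers measure 115 mm over their backs; the gripper's body (75 mm by 178 mm) begins 61 mm behind the grasp point.
Start: joints at [-1.358, 0.359, 1.51, -0, 1.272, -0.115], TCP at [0.193, -0.568, 0.223] pointing down, gripper open.
Joint ranges: [-2.97, 2.97], [-1.01, 2.36], [0.21, 2.38], [-0.96, 4.11], [0.2, 2.71], [-2.98, 2.98]. Speed limits (rad/s): [2.39, 2.39, 3.14, 3.14, 3.14, 3.14].

## Interface

Orientations are given as a unit quaternion [x, y, z, w].
In Python, from cell import manip gives the robot as it stands.
- The arm moves only by the tool apply_moves, never from a script. Its argument "motion" is a list of rows, each an object with "jaw": the closure, from 0 (fully open) to 1 (shut); "travel": the shift along the tool's x, y, z each as a share of 12 cm, from -1 to 1, a list of three; "spin": the turn about the tool's z as a share of pi/2 rad, from -1 to 1. A call has 1 to 8 rows; each row shifts and turns the commanded pose from where the row before left it, along the tool's axes as they then stand; what a row does not reach is not made up. A row lasts 1/10 s, in which the tool goes at most 50 mm and 8.59 degrees, less where a joint would pass 70% of its speed; a pose out of reach is approached as far as the arm can. A call with a number of a shift or a turn outside -1 to 1 is refused whole. A call with a gripper value outside its range is refused whole. The fingers move at their own pace and stop on an object; "squeeze" is the grip in N (left out, the last holds). Time passes only in rows, so rows that do not move let the fingers close. It gives the time, the measured TCP pose, the force, the opening and the grip force at its end, in the units of the state.
- manip.get_obs(): the state, without advancing time (a new reading comes with each control period).
- manip.get_image(name): name is "scene" or "top" or "wrist"; returns a dict with "pixels" (420x560x3 uint8, red, green, blue), "intrinsics" (3x3 intrinsics, pixels), "dist_coeffs" ([k1, k2, p1, p2, k3] as OpenCV has them; the pictures are not rectified), "pose" (4x4, takes a point from camera to world coordinates); the wrist camera has in their place "tool_from_camera" (4x4, takes a point from camera to tool coordinates, whose origin is the TCP and whose axes are the flange's). Camera axes: x right, y up, looking along -z (the intrinsics and any distortion apply to the point x, -y, -z); pixel columns grow to the right and rows downward; lengths in m; the calibration is good to about 2 mm. A picture is of the moment at which its call begins: read the wrist's pose just before it. There is no depth.
- manip.finish_job(): hands the job in; it is judged then, once.
The state is a dict: "time": time; "joints": joint angles; "joint_vel": joint speeds; "effort": joint torques, N m; "eef_pos": TCP position; "ee_rot": TCP orientation; "force": force on the tool from outside, world axes, zero at the start; "wrist_torque": the same for the moment, N m; "opening": finger opening in m; "finger_force": force on a finger pad.
Only numpy, scipy, OpenCV 4.12 (cv2) and the standard library are available. Lean on these libraries where they do the work, as an engineer would, in place of code of your own. Each camera call takes 0.05 s, during which the arm holds its last target. There are 200 camera calls.

## Task

Stand the four brass finials upright on the four black pads of the steel plate, one centred on each pad, so that they step down in height: the tallest on the pad next to the tall square post, then the next tallest, down to the shortest on the pad farthest from the post. Do not let any finial fall over on the way.

Things in the scene. Friction and masses are not known exactly. Their poses are not given: they have to be found in the camera images.
- finial_46: The smallest of four loose turned brass finials of one pattern: a round spire 46 mm tall on a round foot 34 mm across and 5 mm thick. Its cylindrical shaft, 20 mm across, runs from 9 to 32 mm above the underside; neck and point above are narrower. Origin: centre of the underside; z up the axis. Stands on the table at the start. About 57 g.
- finial_62: The second smallest of four loose turned brass finials of one pattern: a round spire 62 mm tall on a round foot 40 mm across and 5 mm thick. Its cylindrical shaft, 24 mm across, runs from 9 to 43 mm above the underside; neck and point above are narrower. Origin: centre of the underside; z up the axis. Stands on the table at the start. About 108 g.
- finial_78: The second largest of four loose turned brass finials of one pattern: a round spire 78 mm tall on a round foot 46 mm across and 5 mm thick. Its cylindrical shaft, 28 mm across, runs from 9 to 54 mm above the underside; neck and point above are narrower. Origin: centre of the underside; z up the axis. Stands on the table at the start. About 160 g.
- finial_94: The largest of four loose turned brass finials of one pattern: a round spire 94 mm tall on a round foot 52 mm across and 5 mm thick. Its cylindrical shaft, 32 mm across, runs from 9 to 65 mm above the underside; neck and point above are narrower. Origin: centre of the underside; z up the axis. Stands on the table at the start. About 211 g.
- pad_a: One of four identical fixed black rubber pads, 60 mm across, 3 mm thick, about 70 mm apart in a row on a fixed steel plate (12 mm thick, 78 x 410 mm) that lies beyond the finials, roughly sideways to the robot, turned up to 0.15 rad. The letters a-d tell nothing of the order in the row. Origin: centre of the underside; its top is 3 mm higher.
- pad_b: One of four identical fixed black rubber pads, 60 mm across, 3 mm thick, about 70 mm apart in a row on a fixed steel plate (12 mm thick, 78 x 410 mm) that lies beyond the finials, roughly sideways to the robot, turned up to 0.15 rad. The letters a-d tell nothing of the order in the row. Origin: centre of the underside; its top is 3 mm higher.
- pad_c: One of four identical fixed black rubber pads, 60 mm across, 3 mm thick, about 70 mm apart in a row on a fixed steel plate (12 mm thick, 78 x 410 mm) that lies beyond the finials, roughly sideways to the robot, turned up to 0.15 rad. The letters a-d tell nothing of the order in the row. Origin: centre of the underside; its top is 3 mm higher.
- pad_d: One of four identical fixed black rubber pads, 60 mm across, 3 mm thick, about 70 mm apart in a row on a fixed steel plate (12 mm thick, 78 x 410 mm) that lies beyond the finials, roughly sideways to the robot, turned up to 0.15 rad. The letters a-d tell nothing of the order in the row. Origin: centre of the underside; its top is 3 mm higher.
- tall_post: The fixed dark steel post at one end of the row of pads (at either end): 24 mm square, about 106 mm tall with a small ball on top, about 75 mm from the centre of the nearest pad. Origin: centre of its underside, on the plate. The row's other end has only a low steel boss 26 mm across and 12 mm tall.
There are look-alikes about, which are no part of the job. Leave any blue or pink look-alike of the finial_94 alone.

How it is judged:
By the outcome, as a careful person would: the job done as asked, in the order asked, and still so for the second after the job is handed in, with the robot touching nothing.
It also fails if it takes over 112 s, if anything falls off the work surface, if the arm or the gripper's body presses on something with over 40 N, if the wrist force passes 120 N, or if a joint passes its speed limit or range.

## Working session

There is one attempt and no reset: what is moved stays moved. The work goes in short steps, Python scripts to look and compute and a tool call to move; the robot and the scene stay as the last step left them, time stands still between calls to the robot, and variables do not carry over. Pictures are saved under pics/ and viewed, at most 14 in all, crops included, and the job is handed in when it is done.

Besides the shell and the picture viewer there is one more tool, called by a JSON object that holds its "op" and its "data", one argument or row to a line. apply_moves: Moves the arm, as the interface text tells. Shift numbers are shares of 12 cm and turn numbers shares of pi/2 rad, none past 1 either way. Its arguments: {"type":"object","properties":{"motion":{"type":"array"},"squeeze":{"type":"number"}},"required":["motion"]}

```bash
mkdir -p pics; ls; python3 - <<'E'
from cell import manip
import cv2
o=manip.get_obs();print(o)
for n in("scene","top"):
    d=manip.get_image(n);cv2.imwrite(f"pics/{n}0.png",d["pixels"][:,:,::-1]);print(n,d["intrinsics"],d["dist_coeffs"],d["pose"])
d=manip.get_image("wrist");print(d["tool_from_camera"])
E
```

```text
pics
{'time': 0.0, 'joints': array([-1.35807637e+00,  3.59466150e-01,  1.51140926e+00, -2.33714555e-06,
        1.27252100e+00, -1.15076058e-01]), 'joint_vel': array([ 0.00033834,  0.00209889,  0.00158894, -0.00019401,  0.00145191,
       -0.00028623]), 'effort': array([-1.54190031e-03, -5.15378952e+01, -2.70728910e+01,  6.71717897e-02,
        3.48380394e-02, -1.20807481e-04]), 'eef_pos': array([ 0.19303386, -0.56737478,  0.22184156]), 'ee_rot': array([ 9.86598303e-01,  1.63165481e-01, -4.51291689e-05, -9.00746435e-04]), 'force': array([-0.44385543,  0.49175228,  0.42664632]), 'wrist_torque': array([-0.0009976 ,  0.01523065, -0.03142374]), 'finger_force': 0.0, 'opening': 0.08796412246085475}
scene [[417.56734654   0.         287.55831696]
 [  0.         417.56734654 209.53328999]
 [  0.           0.           1.        ]] [-0.07688641  0.          0.          0.          0.        ] [[ 0.63790094 -0.62886975  0.44452809  0.81030562]
 [ 0.77009013  0.51593558 -0.3751955  -0.25096001]
 [ 0.00660125  0.58166426  0.81340218  0.60519556]
 [ 0.          0.          0.          1.        ]]
top [[456.90927938   0.         287.87917399]
 [  0.         456.90927938 203.97336334]
 [  0.           0.           1.        ]] [-0.09750668  0.          0.          0.          0.        ] [[-2.00072502e-02  9.87952635e-01 -1.53457815e-01  4.20372537e-01]
 [-9.99794712e-01 -1.92787343e-02  6.23406876e-03 -4.02532330e-04]
 [ 3.20049222e-03  1.53551039e-01  9.88135535e-01  8.23994478e-01]
 [ 0.00000000e+00  0.00000000e+00  0.00000000e+00  1.00000000e+00]]
[[ 6.07810339e-04  9.52575918e-01  3.04300429e-01  8.45215658e-02]
 [ 9.99999710e-01 -7.18613164e-04  2.52130541e-04  3.70083543e-05]
 [ 4.58847776e-04  3.04300188e-01 -9.52576078e-01 -1.62720081e-01]
 [ 0.00000000e+00  0.00000000e+00  0.00000000e+00  1.00000000e+00]]
```

View pics/top0.png

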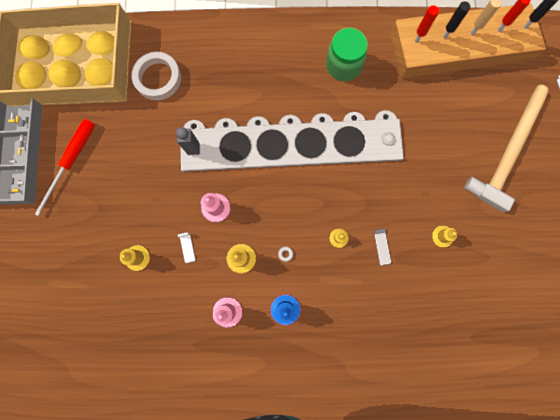

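View pics/scene0.png

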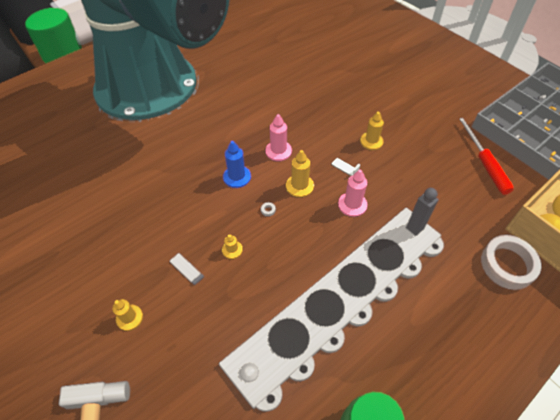

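The top view has the post at the left end (187,138). The pads are at (235,146), (272,144), (310,142) and (349,141). The brass finials are at (135,258), (240,258), (339,238) and (444,236), and the pink one at (215,207) stands close in front of pad 1.

```bash
cat > h.py <<'E'
import numpy as np, cv2
from scipy.optimize import least_squares
def rays(d,uv,T=None):
    T=d["pose"] if T is None else T
    p=cv2.undistortPoints(np.float64(uv).reshape(-1,1,2),d["intrinsics"],np.array(d["dist_coeffs"])).reshape(-1,2)
    return T[:3,3],np.c_[p[:,0],-p[:,1],-np.ones(len(p))]@T[:3,:3].T
def onplane(d,uv,z,T=None):
    o,r=rays(d,uv,T); return (o+r*((z-o[2])/r[:,2])[:,None])[:,:2]
def blobs(m,amin):
    cs,_=cv2.findContours(m.astype(np.uint8),cv2.RETR_EXTERNAL,cv2.CHAIN_APPROX_NONE)
    return [c for c in cs if cv2.contourArea(c)>amin]
def masks(px):
    h=cv2.cvtColor(px,cv2.COLOR_RGB2HSV).astype(int)
    return ((h[...,0]>17)&(h[...,0]<34)&(h[...,1]>150)&(h[...,2]>90)), (h[...,2]<60)
def circ(P,R=None):
    """robust circle: known R (ransac then refine) -> x,y,R,inliers"""
    rng=np.random.default_rng(0);best=None
    for _ in range(600):
        a,b,c=P[rng.choice(len(P),3,False)]
        A=2*np.array([b-a,c-a]); 
        if abs(np.linalg.det(A))<1e-7: continue
        q=np.linalg.solve(A,[b@b-a@a,c@c-a@a]);r=np.linalg.norm(a-q)
        if r>.035 or (R and abs(r-R)>.0025): continue
        i=abs(np.hypot(*(P-q).T)-r)<.001
        if best is None or i.sum()>best[1].sum(): best=(np.r_[q,r],i)
    if best is None: return None
    s=least_squares(lambda x:np.hypot(*(P[best[1]]-x[:2]).T)-x[2],best[0]).x
    return s,best[1].sum(),len(P)
E
python3 - <<'E'
from h import *
from cell import manip
for n in("top","scene"):
    d=manip.get_image(n);y,k=masks(d["pixels"])
    print(n)
    for m,z,nm in((y,.005,"fin"),(k,.015,"pad")):
        for c in blobs(m,60):
            c=c.reshape(-1,2);P=onplane(d,c,z)
            if P[:,0].min()<.3 or P[:,0].max()>.75: continue
            r=circ(P)
            if r: print(nm,c.mean(0).round(),r[0].round(4),r[1:])
E
```

```text
top
fin [135. 257.] [0.4553 0.2689 0.0228] (np.int64(54), 78)
fin [240. 258.] [0.4514 0.0806 0.0257] (np.int64(78), 84)
fin [338. 238.] [ 0.4843 -0.0951  0.0166] (np.int64(50), 52)
fin [444. 236.] [ 0.4828 -0.2852  0.0196] (np.int64(48), 66)
pad [230. 154.] [0.6562 0.0897 0.0273] (np.int64(28), 51)
scene
fin [126. 314.] [ 0.4842 -0.2866  0.0199] (np.int64(58), 89)
fin [231. 247.] [ 0.4854 -0.0965  0.017 ] (np.int64(43), 62)
fin [300. 176.] [0.4535 0.0784 0.0257] (np.int64(45), 111)
fin [373. 132.] [0.4578 0.265  0.0224] (np.int64(29), 90)
```

```bash
python3 - <<'E'
from h import *
from cell import manip
for n in("top","scene"):
    d=manip.get_image(n);g=d["pixels"].max(2)
    print(n,[int(g[v,u]) for u,v in ((235,146),(272,144),(310,142),(349,141),(210,150),(254,144))])
    for th in(45,60,75,90):
      h=d["pixels"].astype(int)
      for c in blobs((g<th)&(h.max(2)-h.min(2)<25),300):
        c=c.reshape(-1,2);P=onplane(d,c,.015)
        if P[:,0].mean()<.5 or P[:,0].max()>.8 or abs(P[:,1]).max()>.3: continue
        r=circ(P,.03)
        if r: print(th,c.mean(0).round(),r[0].round(4),r[1:])
E
```

```text
top [71, 70, 69, 69, 184, 233]
75 [235. 146.] [0.6556 0.0897 0.0271] (np.int64(64), 82)
75 [272. 144.] [0.6577 0.0215 0.0271] (np.int64(52), 81)
75 [310. 142.] [ 0.6596 -0.0489  0.0271] (np.int64(48), 82)
75 [349. 141.] [ 0.6612 -0.1201  0.0272] (np.int64(58), 82)
90 [235. 146.] [0.6556 0.0897 0.0274] (np.int64(80), 85)
90 [272. 144.] [0.6575 0.0215 0.0273] (np.int64(70), 83)
90 [310. 142.] [ 0.6597 -0.0488  0.0273] (np.int64(68), 82)
90 [349. 141.] [ 0.6613 -0.1201  0.0273] (np.int64(76), 82)
scene [211, 172, 146, 144, 135, 123]
75 [287. 338.] [ 0.6631 -0.1219  0.0274] (np.int64(41), 336)
75 [324. 307.] [ 0.6604 -0.0505  0.0271] (np.int64(74), 100)
75 [356. 279.] [0.6591 0.0197 0.027 ] (np.int64(47), 93)
75 [385. 254.] [0.6567 0.0881 0.0271] (np.int64(54), 89)
90 [288. 338.] [ 0.6621 -0.1217  0.0275] (np.int64(109), 110)
90 [324. 307.] [ 0.6605 -0.0506  0.0275] (np.int64(102), 103)
90 [357. 279.] [0.6584 0.0195 0.0273] (np.int64(88), 95)
90 [385. 254.] [0.6568 0.0876 0.0275] (np.int64(85), 90)
90 [420. 215.] [0.6281 0.189  0.0292] (np.int64(17), 86)
```

Brass positions, averaged over the two views, with foot radius giving the identity:
- finial_78: (.456,.268)
- finial_94: (.452,.080)
- finial_46: (.485,-.096)
- finial_62: (.483,-.286)

Pads counted from the post: (.656,.089), (.658,.0205), (.660,-.050), (.662,-.121). I'll go to finial_62 first, turning so the jaws close along world x.

{"op": "apply_moves", "data": {
  "motion": [
    {"jaw": 0, "travel": [0.34, -0.16, 0], "spin": -0.095},
    {"jaw": 0, "travel": [0.36, -0.11, 0], "spin": -0.095},
    {"jaw": 0, "travel": [0.37, -0.05, 0], "spin": -0.095},
    {"jaw": 0, "travel": [0.375, 0, 0], "spin": -0.095},
    {"jaw": 0, "travel": [0.37, 0.06, 0], "spin": -0.095},
    {"jaw": 0, "travel": [0.36, 0.11, 0], "spin": -0.095},
    {"jaw": 0, "travel": [0.34, 0.165, 0], "spin": -0.095},
    {"jaw": 0, "travel": [0.31, 0.21, 0], "spin": -0.095}
  ]
}}

```text
time: 1.15
eef_pos: [0.4529, -0.3154, 0.2228]
ee_rot: [0.722, 0.692, 0.0, 0.0]
force: [0.7, -0.8, 0.1]
opening: 0.0878
finger_force: 0.0
```

{"op": "apply_moves", "data": {
  "motion": [
    {"jaw": 0, "travel": [0, 0, 0], "spin": -0.027},
    {"jaw": 0, "travel": [0.25, 0.25, 0], "spin": 0},
    {"jaw": 0, "travel": [0, 0, 0.3], "spin": 0},
    {"jaw": 0, "travel": [0, 0, 0], "spin": 0},
    {"jaw": 0, "travel": [0, 0, 0], "spin": 0}
  ]
}}

```text
time: 1.65
eef_pos: [0.4811, -0.2867, 0.1864]
ee_rot: [0.709, 0.705, -0.0, -0.001]
force: [0.7, 0.5, 0.7]
opening: 0.0883
finger_force: 0.0
```

```bash
cat >> h.py <<'E'
from scipy.spatial.transform import Rotation
def wrist(manip):
    o=manip.get_obs();d=manip.get_image("wrist")
    T=np.eye(4);T[:3,:3]=Rotation.from_quat(o["ee_rot"]).as_matrix();T[:3,3]=o["eef_pos"]
    return o,d,T@d["tool_from_camera"]
E
python3 - <<'E'
from h import *
from cell import manip
o,d,T=wrist(manip);print(o["eef_pos"],o["ee_rot"],d["intrinsics"][0])
cv2.imwrite("pics/w1.png",d["pixels"][:,:,::-1])
for c in blobs(masks(d["pixels"])[0],200):
    P=onplane(d,c.reshape(-1,2),.005,T);r=circ(P);print(c.reshape(-1,2).mean(0),r)
E
```

```text
[ 0.48114022 -0.28669014  0.18635432] [ 7.09441840e-01  7.04762881e-01 -2.63351869e-04 -1.22008432e-03] [376.04523924   0.         278.4800883 ]
```

View pics/w1.png

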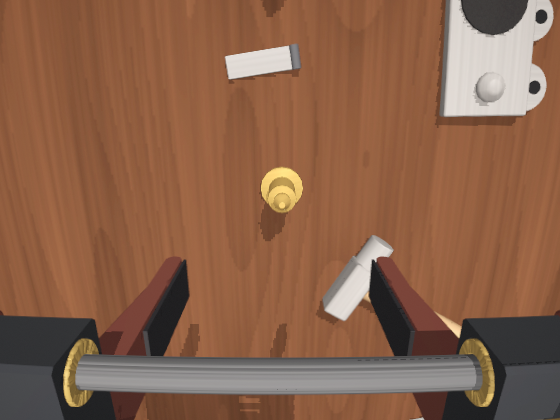

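The wrist view shows finial_62 with its foot at about (282,188), the hammer head at (358,278), and image up = world +y. The yellow mask was too strict here.

```bash
sed -i 's/h\[...,1\]>150)&(h\[...,2\]>90/h[...,1]>110)\&(h[...,2]>90/' h.py; python3 - <<'E'
from h import *
from cell import manip
o,d,T=wrist(manip)
for v,u in((178,275),(190,298),(182,282)):print(cv2.cvtColor(d["pixels"][v:v+1,u:u+1],cv2.COLOR_RGB2HSV))
for c in blobs(masks(d["pixels"])[0],200):
    P=onplane(d,c.reshape(-1,2),.005,T);r=circ(P);print(c.reshape(-1,2).mean(0),r)
E
```

```text
[[[ 20 147 179]]]
[[[ 21 132 239]]]
[[[ 20 143 192]]]
[479.6010929  372.27322404] (array([ 0.69887112, -0.47483523,  0.01319088]), np.int64(30), 183)
[ 77.34972678 372.26229508] (array([ 0.26284559, -0.47147289,  0.01322306]), np.int64(31), 183)
[280.54545455 187.14049587] (array([ 0.48388088, -0.2864758 ,  0.01954534]), np.int64(98), 121)
```

{"op": "apply_moves", "data": {
  "motion": [
    {"jaw": 0, "travel": [0.004, 0.022, 0.4], "spin": 0},
    {"jaw": 0, "travel": [0, 0, 0.4], "spin": 0},
    {"jaw": 0, "travel": [0, 0, 0.4], "spin": 0},
    {"jaw": 0, "travel": [0, 0, 0.24], "spin": 0},
    {"jaw": 0, "travel": [0, 0, 0], "spin": 0},
    {"jaw": 0.45, "travel": [0, 0, 0], "spin": 0},
    {"jaw": 0.6, "travel": [0, 0, 0], "spin": 0},
    {"jaw": 0.7, "travel": [0, 0, 0], "spin": 0}
  ],
  "squeeze": 15
}}

```text
time: 2.55
eef_pos: [0.4861, -0.2879, 0.0161]
ee_rot: [0.71, 0.705, 0.0, 0.002]
force: [0.8, 0.1, -0.3]
opening: 0.0671
finger_force: 0.0
```

{"op": "apply_moves", "data": {
  "motion": [
    {"jaw": 0.7, "travel": [0, 0, 0], "spin": 0},
    {"jaw": 0.7, "travel": [0, 0, 0], "spin": 0},
    {"jaw": 0.8, "travel": [0, 0, 0], "spin": 0},
    {"jaw": 0.85, "travel": [0, 0, 0], "spin": 0},
    {"jaw": 0.85, "travel": [0, 0, 0], "spin": 0},
    {"jaw": 0.85, "travel": [0, 0, 0], "spin": 0},
    {"jaw": 0.85, "travel": [0, 0, 0], "spin": 0}
  ]
}}

```text
time: 3.25
eef_pos: [0.4845, -0.2865, 0.0138]
ee_rot: [0.709, 0.705, 0.0, -0.0]
force: [-0.8, -1.3, 0.8]
opening: 0.0235
finger_force: 15.0
```

```bash
python3 -c "
from cell import manip
for _ in range(3):
    o=manip.get_obs();print(o['eef_pos'],o['ee_rot'],o['opening'],o['finger_force'])"
```

```text
[ 0.48446623 -0.28646472  0.01378995] [ 7.09485313e-01  7.04720187e-01  4.65560680e-06 -2.18472836e-04] 0.023481921510219075 15.00128391198814
[ 0.48446623 -0.28646472  0.01378995] [ 7.09485313e-01  7.04720187e-01  4.65560680e-06 -2.18472836e-04] 0.023481921510219075 15.00128391198814
[ 0.48446623 -0.28646472  0.01378995] [ 7.09485313e-01  7.04720187e-01  4.65560680e-06 -2.18472836e-04] 0.023481921510219075 15.00128391198814
```

{"op": "apply_moves", "data": {
  "motion": [
    {"jaw": 0.85, "travel": [0, 0, -0.2], "spin": -0.004},
    {"jaw": 0.85, "travel": [0, 0, -0.4], "spin": 0},
    {"jaw": 0.85, "travel": [0, 0, -0.4], "spin": 0},
    {"jaw": 0.85, "travel": [0.32, 0.24, -0.08], "spin": 0},
    {"jaw": 0.85, "travel": [0.32, 0.24, 0], "spin": 0},
    {"jaw": 0.85, "travel": [0.32, 0.24, 0], "spin": 0},
    {"jaw": 0.85, "travel": [0.32, 0.24, 0], "spin": 0},
    {"jaw": 0.85, "travel": [0.32, 0.24, 0], "spin": 0}
  ],
  "squeeze": 25
}}

```text
time: 4.05
eef_pos: [0.6294, -0.0929, 0.1433]
ee_rot: [0.707, 0.707, -0.0, -0.0]
force: [0.3, -0.2, -0.0]
opening: 0.0233
finger_force: 25.0
```

{"op": "apply_moves", "data": {
  "motion": [
    {"jaw": 0.85, "travel": [0.2, 0.13, 0], "spin": 0},
    {"jaw": 0.85, "travel": [0.17, 0.13, 0], "spin": 0},
    {"jaw": 0.85, "travel": [0, 0, 0], "spin": 0},
    {"jaw": 0.85, "travel": [0, 0, 0], "spin": 0},
    {"jaw": 0.85, "travel": [0, 0, 0], "spin": 0}
  ]
}}

```text
time: 4.55
eef_pos: [0.659, -0.051, 0.1431]
ee_rot: [0.707, 0.707, -0.0, -0.0]
force: [-0.5, 0.5, 0.0]
opening: 0.0232
finger_force: 25.0
```

```bash
cat > pads.py <<'E'
from h import *
from cell import manip
import sys
o,d,T=wrist(manip);print(o["eef_pos"],o["ee_rot"],o["opening"])
g=d["pixels"];hh=g.astype(int)
for c in blobs((g.max(2)<90)&(hh.max(2)-hh.min(2)<25),800):
    c=c.reshape(-1,2);P=onplane(d,c,.015,T);r=circ(P,.028)
    if r: print("pad",c.mean(0).round(),r[0].round(4),r[1:])
cv2.imwrite(f"pics/{sys.argv[1]}.png",g[:,:,::-1])
E
python3 pads.py w2
```

```text
[ 0.65899242 -0.05103877  0.14310516] [ 7.07461203e-01  7.06751901e-01 -4.84580776e-04 -4.03132180e-04] 0.0232198002167753
pad [421. 370.] [ 0.8726 -0.2301  0.029 ] (np.int64(34), 695)
pad [135. 367.] [ 0.4953 -0.2548  0.0288] (np.int64(22), 737)
pad [280. 327.] [ 0.6498 -0.1755  0.0271] (np.int64(54), 613)
pad [281. 200.] [ 0.6609 -0.0491  0.0288] (np.int64(177), 200)
pad [278. 111.] [0.6588 0.0211 0.0288] (np.int64(221), 221)
pad [276.  23.] [0.6571 0.0888 0.0289] (np.int64(154), 227)
```

View pics/w2.png

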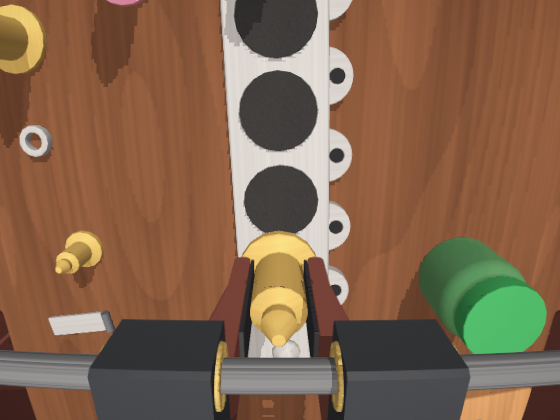

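The wrist view shows finial_62 held upright at (278,290), with the pads ahead at (281,200), (278,111) and (276,23). The pad fits agree with the earlier estimates to about 1 mm.

{"op": "apply_moves", "data": {
  "motion": [
    {"jaw": 0.85, "travel": [0.012, 0.012, 0.3], "spin": 0},
    {"jaw": 0.85, "travel": [0, 0, 0.3], "spin": 0},
    {"jaw": 0.85, "travel": [0, 0, 0.2], "spin": 0},
    {"jaw": 0.85, "travel": [0, 0, 0.1], "spin": 0},
    {"jaw": 0.85, "travel": [0, 0, 0.04], "spin": 0},
    {"jaw": 0.85, "travel": [0, 0, 0], "spin": 0},
    {"jaw": 0.85, "travel": [0, 0, 0], "spin": 0},
    {"jaw": 0.85, "travel": [0, 0, 0], "spin": 0}
  ]
}}

```text
time: 5.4
eef_pos: [0.6625, -0.0491, 0.0322]
ee_rot: [0.707, 0.707, 0.001, 0.001]
force: [0.6, -0.1, -0.4]
opening: 0.0236
finger_force: 25.0
```

{"op": "apply_moves", "data": {
  "motion": [
    {"jaw": 0.85, "travel": [0, 0, 0.006], "spin": 0},
    {"jaw": 0.85, "travel": [0, 0, 0.006], "spin": 0},
    {"jaw": 0.85, "travel": [0, 0, 0], "spin": 0},
    {"jaw": 0.85, "travel": [0, 0, 0], "spin": 0}
  ]
}}

```text
time: 5.8
eef_pos: [0.6613, -0.0487, 0.0293]
ee_rot: [0.707, 0.707, 0.0, -0.0]
force: [0.5, 0.4, -0.7]
opening: 0.0235
finger_force: 25.0
```

{"op": "apply_moves", "data": {
  "motion": [
    {"jaw": 0.85, "travel": [0, 0, 0.006], "spin": 0},
    {"jaw": 0.85, "travel": [0, 0, 0.004], "spin": 0},
    {"jaw": 0.85, "travel": [0, 0, 0], "spin": 0},
    {"jaw": 0.85, "travel": [0, 0, 0], "spin": 0}
  ]
}}

```text
time: 6.2
eef_pos: [0.6615, -0.0488, 0.0288]
ee_rot: [0.707, 0.707, 0.0, 0.0]
force: [-2.0, -0.3, 5.2]
opening: 0.0233
finger_force: 25.0
```

{"op": "apply_moves", "data": {
  "motion": [
    {"jaw": 0.78, "travel": [0, 0, 0], "spin": 0},
    {"jaw": 0.7, "travel": [0, 0, 0], "spin": 0},
    {"jaw": 0.3, "travel": [0, 0, 0], "spin": 0},
    {"jaw": 0, "travel": [0, 0, 0], "spin": 0},
    {"jaw": 0, "travel": [0, 0, 0], "spin": 0},
    {"jaw": 0, "travel": [0, 0, -0.2], "spin": 0},
    {"jaw": 0, "travel": [0, 0, -0.4], "spin": 0},
    {"jaw": 0, "travel": [0, 0, -0.4], "spin": 0}
  ]
}}

```text
time: 7.0
eef_pos: [0.6603, -0.0487, 0.1481]
ee_rot: [0.707, 0.707, -0.001, -0.001]
force: [0.8, -0.5, 0.6]
opening: 0.0707
finger_force: 0.0
```

{"op": "apply_moves", "data": {
  "motion": [
    {"jaw": 0, "travel": [-0.1, -0.35, -0.1], "spin": 0},
    {"jaw": 0, "travel": [-0.1, -0.38, 0], "spin": 0},
    {"jaw": 0, "travel": [-0.1, -0.38, 0], "spin": 0},
    {"jaw": 0, "travel": [-0.09, -0.36, 0], "spin": 0},
    {"jaw": 0, "travel": [0, 0, 0], "spin": 0},
    {"jaw": 0, "travel": [0, 0, 0], "spin": 0},
    {"jaw": 0, "travel": [0, 0, 0], "spin": 0}
  ]
}}

```text
time: 7.7
eef_pos: [0.4867, -0.0958, 0.1605]
ee_rot: [0.707, 0.707, 0.001, 0.001]
force: [0.1, 0.7, 0.6]
opening: 0.0879
finger_force: 0.0
```

```bash
cat > fin.py <<'E'
from h import *
from cell import manip
o,d,T=wrist(manip);print(o["eef_pos"],o["ee_rot"],o["opening"])
for z in(.005,.02):
  for c in blobs(masks(d["pixels"])[0],200):
    c=c.reshape(-1,2)
    if c[:,1].max()>330: continue
    r=circ(onplane(d,c,z,T));
    if r:print("z",z,c.mean(0).round(),r[0].round(4),r[1:])
E
python3 fin.py; python3 - <<'E'
from h import *
from cell import manip
a=[]
for n in("top","scene"):
    d=manip.get_image(n);a.append(d["pixels"])
    for c in blobs(masks(d["pixels"])[0],60):
        c=c.reshape(-1,2);P=onplane(d,c,.02)
        if .58<P[:,0].mean()<.75 and abs(P[:,1]).max()<.3: print(n,circ(P))
cv2.imwrite("pics/s2.png",a[1][:,:,::-1])
E
```

```text
[ 0.48673787 -0.09584622  0.16050394] [7.07305664e-01 7.06906922e-01 6.40354408e-04 9.43602105e-04] 0.08791872900820999
z 0.005 [276. 195.] [ 0.4855 -0.096   0.0166] (np.int64(98), 107)
z 0.005 [499. 147.] [ 0.6695 -0.0504  0.0211] (np.int64(106), 175)
z 0.005 [233.   3.] [0.4526 0.0779 0.0239] (np.int64(48), 84)
z 0.02 [276. 195.] [ 0.4856 -0.092   0.0158] (np.int64(99), 107)
z 0.02 [499. 147.] [ 0.6609 -0.0486  0.0202] (np.int64(107), 175)
z 0.02 [233.   3.] [0.4543 0.0734 0.0225] (np.int64(49), 84)
top (array([ 0.66028948, -0.04788868,  0.01997277]), np.int64(43), 63)
scene (array([ 0.66163749, -0.04994617,  0.02001997]), np.int64(56), 83)
```

View pics/s2.png

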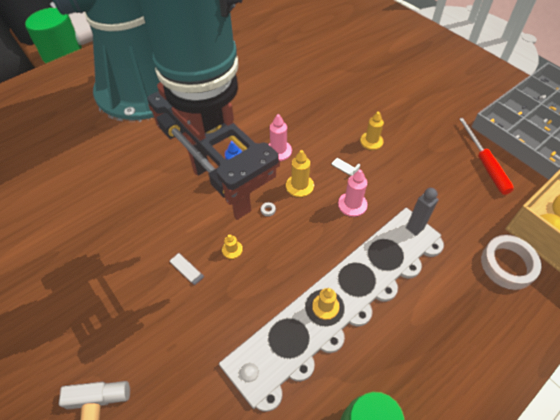

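The scene view shows finial_62 standing on the third pad from the post, at (326,303), about 1 mm off centre. Now finial_46.

{"op": "apply_moves", "data": {
  "motion": [
    {"jaw": 0, "travel": [0, -0.01, 0.4], "spin": 0},
    {"jaw": 0, "travel": [0, 0, 0.4], "spin": 0},
    {"jaw": 0, "travel": [0, 0, 0.3], "spin": 0},
    {"jaw": 0.3, "travel": [0, 0, 0.14], "spin": 0},
    {"jaw": 0.4, "travel": [0, 0, 0.03], "spin": 0},
    {"jaw": 0.6, "travel": [0, 0, 0], "spin": 0},
    {"jaw": 0.7, "travel": [0, 0, 0], "spin": 0},
    {"jaw": 0.7, "travel": [0, 0, 0], "spin": 0}
  ],
  "squeeze": 15
}}

```text
time: 8.65
eef_pos: [0.485, -0.0958, 0.0088]
ee_rot: [0.707, 0.707, 0.001, 0.001]
force: [0.4, -0.3, 0.3]
opening: 0.0514
finger_force: 0.0
```

{"op": "apply_moves", "data": {
  "motion": [
    {"jaw": 0.75, "travel": [0, 0, 0], "spin": 0},
    {"jaw": 0.8, "travel": [0, 0, 0], "spin": 0},
    {"jaw": 0.85, "travel": [0, 0, 0], "spin": 0},
    {"jaw": 0.9, "travel": [0, 0, 0], "spin": 0},
    {"jaw": 0.9, "travel": [0, 0, 0], "spin": 0},
    {"jaw": 0.9, "travel": [0, 0, 0], "spin": 0},
    {"jaw": 0.9, "travel": [0, 0, 0], "spin": 0}
  ]
}}

```text
time: 9.35
eef_pos: [0.4841, -0.0957, 0.0084]
ee_rot: [0.707, 0.707, 0.0, 0.0]
force: [-0.9, 0.7, 9.3]
opening: 0.0208
finger_force: 12.3
```

{"op": "apply_moves", "data": {
  "motion": [
    {"jaw": 0.9, "travel": [0, 0, 0], "spin": 0},
    {"jaw": 0.9, "travel": [0, 0, 0], "spin": 0}
  ]
}}

```text
time: 9.55
eef_pos: [0.4841, -0.0957, 0.0084]
ee_rot: [0.707, 0.707, 0.0, 0.0]
force: [-2.1, 0.4, 8.5]
opening: 0.0206
finger_force: 12.2
```

The finger ends are wedging on the fillet above the foot, so I'll open a little, rise 4 mm and grip again.

{"op": "apply_moves", "data": {
  "motion": [
    {"jaw": 0.7, "travel": [0, 0, 0], "spin": 0},
    {"jaw": 0.7, "travel": [0, 0, 0], "spin": 0},
    {"jaw": 0.7, "travel": [0, 0.005, -0.035], "spin": 0},
    {"jaw": 0.75, "travel": [0, 0, 0], "spin": 0},
    {"jaw": 0.8, "travel": [0, 0, 0], "spin": 0},
    {"jaw": 0.9, "travel": [0, 0, 0], "spin": 0},
    {"jaw": 0.9, "travel": [0, 0, 0], "spin": 0},
    {"jaw": 0.9, "travel": [0, 0, 0], "spin": 0}
  ]
}}

```text
time: 10.35
eef_pos: [0.4844, -0.0955, 0.012]
ee_rot: [0.707, 0.707, 0.0, 0.0]
force: [0.1, -0.2, 4.8]
opening: 0.0191
finger_force: 15.0
```

{"op": "apply_moves", "data": {
  "motion": [
    {"jaw": 0.9, "travel": [0, 0, 0], "spin": 0},
    {"jaw": 0.9, "travel": [0, 0, 0], "spin": 0},
    {"jaw": 0.9, "travel": [0, 0, 0], "spin": 0}
  ]
}}

```text
time: 10.65
eef_pos: [0.4844, -0.0956, 0.012]
ee_rot: [0.707, 0.707, 0.0, 0.0]
force: [-0.8, 0.2, 5.2]
opening: 0.0193
finger_force: 15.0
```

{"op": "apply_moves", "data": {
  "motion": [
    {"jaw": 0.9, "travel": [0, 0, -0.1], "spin": 0},
    {"jaw": 0.9, "travel": [0, 0, -0.4], "spin": 0},
    {"jaw": 0.9, "travel": [0, 0, -0.4], "spin": 0},
    {"jaw": 0.9, "travel": [-0.05, 0.34, -0.1], "spin": 0},
    {"jaw": 0.9, "travel": [-0.05, 0.38, 0], "spin": 0},
    {"jaw": 0.9, "travel": [-0.05, 0.38, 0], "spin": 0},
    {"jaw": 0.9, "travel": [-0.05, 0.25, 0], "spin": 0},
    {"jaw": 0.9, "travel": [-0.007, 0.128, 0], "spin": 0}
  ]
}}

```text
time: 11.45
eef_pos: [0.6645, -0.1212, 0.1323]
ee_rot: [0.707, 0.707, 0.001, 0.001]
force: [-0.3, 1.1, -0.8]
opening: 0.0192
finger_force: 15.0
```

{"op": "apply_moves", "data": {
  "motion": [
    {"jaw": 0.9, "travel": [0, 0, 0], "spin": 0},
    {"jaw": 0.9, "travel": [0, 0, 0], "spin": 0},
    {"jaw": 0.9, "travel": [0, 0, 0], "spin": 0}
  ]
}}

```text
time: 11.75
eef_pos: [0.6599, -0.1201, 0.1317]
ee_rot: [0.707, 0.707, -0.0, -0.001]
force: [0.1, -0.2, -0.6]
opening: 0.0194
finger_force: 15.0
```

```bash
python3 pads.py w3; python3 -c "
from h import *
from cell import manip
d=manip.get_image('scene');cv2.imwrite('pics/s3.png',cv2.resize(d['pixels'][200:400,180:420,::-1],None,fx=3,fy=3))"
```

```text
[ 0.65991905 -0.12009984  0.13170045] [ 7.07286955e-01  7.06925867e-01 -4.73212470e-04 -8.70268497e-04] 0.019390436090483805
pad [417. 369.] [ 0.8314 -0.2334  0.0297] (np.int64(40), 707)
pad [140. 369.] [ 0.5905 -0.3082  0.0284] (np.int64(42), 695)
pad [279. 324.] [ 0.6603 -0.2335  0.0296] (np.int64(83), 557)
pad [281. 207.] [ 0.6624 -0.1206  0.0289] (np.int64(185), 209)
pad [279. 113.] [ 0.6608 -0.0492  0.0289] (np.int64(230), 230)
pad [277.  21.] [0.6588 0.0205 0.0288] (np.int64(147), 225)
```

View pics/w3.png

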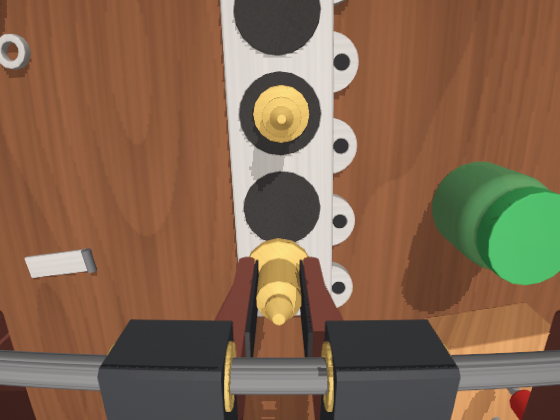

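Finial_46 is held upright at (279,280), with its pad at (281,207) fitted at (.6622,-.1206). Finial_62 looks centred at (280,113).

{"op": "apply_moves", "data": {
  "motion": [
    {"jaw": 0.9, "travel": [0, 0.004, 0.3], "spin": 0},
    {"jaw": 0.9, "travel": [0, 0, 0.3], "spin": 0},
    {"jaw": 0.9, "travel": [0, 0, 0.15], "spin": 0},
    {"jaw": 0.9, "travel": [0, 0, 0.07], "spin": 0},
    {"jaw": 0.9, "travel": [0, 0, 0.03], "spin": 0},
    {"jaw": 0.9, "travel": [0, 0, 0.006], "spin": 0},
    {"jaw": 0.9, "travel": [0, 0, 0], "spin": 0},
    {"jaw": 0.9, "travel": [0, 0, 0], "spin": 0}
  ]
}}

```text
time: 12.65
eef_pos: [0.663, -0.1207, 0.0304]
ee_rot: [0.707, 0.707, 0.001, 0.001]
force: [0.5, 1.4, -0.6]
opening: 0.0196
finger_force: 15.0
```

{"op": "apply_moves", "data": {
  "motion": [
    {"jaw": 0.9, "travel": [0, 0, 0.006], "spin": 0},
    {"jaw": 0.9, "travel": [0, 0, 0.006], "spin": 0},
    {"jaw": 0.9, "travel": [0, 0, 0], "spin": 0},
    {"jaw": 0.9, "travel": [0, 0, 0], "spin": 0}
  ]
}}

```text
time: 13.05
eef_pos: [0.6621, -0.1204, 0.0277]
ee_rot: [0.707, 0.707, 0.0, -0.0]
force: [0.1, -0.9, -0.6]
opening: 0.0196
finger_force: 15.0
```

{"op": "apply_moves", "data": {
  "motion": [
    {"jaw": 0.9, "travel": [0, 0, 0.006], "spin": 0},
    {"jaw": 0.9, "travel": [0, 0, 0.004], "spin": 0},
    {"jaw": 0.9, "travel": [0, 0, 0], "spin": 0},
    {"jaw": 0.9, "travel": [0, 0, 0], "spin": 0}
  ]
}}

```text
time: 13.45
eef_pos: [0.6623, -0.1205, 0.027]
ee_rot: [0.707, 0.707, 0.0, 0.0]
force: [-1.8, 0.1, 6.1]
opening: 0.0195
finger_force: 15.0
```

{"op": "apply_moves", "data": {
  "motion": [
    {"jaw": 0.82, "travel": [0, 0, 0], "spin": 0},
    {"jaw": 0.7, "travel": [0, 0, 0], "spin": 0},
    {"jaw": 0.3, "travel": [0, 0, 0], "spin": 0},
    {"jaw": 0, "travel": [0, 0, 0], "spin": 0},
    {"jaw": 0, "travel": [0, 0, -0.2], "spin": 0},
    {"jaw": 0, "travel": [0, 0, -0.4], "spin": 0},
    {"jaw": 0, "travel": [0, 0, -0.4], "spin": 0},
    {"jaw": 0, "travel": [0, 0, -0.4], "spin": 0}
  ]
}}

```text
time: 14.25
eef_pos: [0.6618, -0.1203, 0.1957]
ee_rot: [0.707, 0.707, -0.0, -0.0]
force: [0.8, -0.4, -0.2]
opening: 0.0708
finger_force: 0.0
```

{"op": "apply_moves", "data": {
  "motion": [
    {"jaw": 0, "travel": [0.27, -0.28, 0], "spin": 0},
    {"jaw": 0, "travel": [0.28, -0.29, 0], "spin": 0},
    {"jaw": 0, "travel": [0.28, -0.29, 0], "spin": 0},
    {"jaw": 0, "travel": [0.28, -0.29, 0], "spin": 0},
    {"jaw": 0, "travel": [0.28, -0.29, 0], "spin": 0},
    {"jaw": 0, "travel": [0.27, -0.3, 0], "spin": 0},
    {"jaw": 0, "travel": [0, 0, 0], "spin": 0},
    {"jaw": 0, "travel": [0, 0, 0], "spin": 0}
  ]
}}

```text
time: 15.05
eef_pos: [0.4532, 0.0793, 0.1947]
ee_rot: [0.707, 0.708, 0.0, 0.0]
force: [0.4, -0.6, 0.1]
opening: 0.0879
finger_force: 0.0
```

{"op": "apply_moves", "data": {
  "motion": [
    {"jaw": 0, "travel": [0, 0, 0], "spin": 0},
    {"jaw": 0, "travel": [0, 0, 0], "spin": 0}
  ]
}}

```text
time: 15.25
eef_pos: [0.455, 0.078, 0.1946]
ee_rot: [0.708, 0.707, 0.0, 0.0]
force: [0.2, 0.9, 0.5]
opening: 0.088
finger_force: 0.0
```

```bash
python3 fin.py; python3 - <<'E'
from h import *
from cell import manip
for n in("top","scene"):
    d=manip.get_image(n)
    for c in blobs(masks(d["pixels"])[0],60):
        c=c.reshape(-1,2);P=onplane(d,c,.02)
        if .58<P[:,0].mean()<.75 and abs(P[:,1]).max()<.3: print(n,circ(P))
cv2.imwrite("pics/s4.png",d["pixels"][:,:,::-1])
E
```

```text
[0.45499348 0.07804259 0.19460314] [7.07707943e-01 7.06504912e-01 3.43055470e-04 3.98971597e-04] 0.08802992084469209
z 0.005 [476. 306.] [ 0.6697 -0.0566  0.021 ] (np.int64(63), 114)
z 0.005 [275. 187.] [0.4526 0.0801 0.0255] (np.int64(116), 164)
z 0.02 [476. 306.] [ 0.6606 -0.0473  0.0202] (np.int64(64), 114)
z 0.02 [275. 187.] [0.4527 0.0836 0.0244] (np.int64(116), 164)
top (array([ 0.6610508 , -0.11965498,  0.01682458]), np.int64(44), 53)
top (array([ 0.66026567, -0.04788595,  0.01997809]), np.int64(44), 63)
scene (array([ 0.66195695, -0.12134252,  0.01717529]), np.int64(58), 68)
scene (array([ 0.6616482 , -0.049833  ,  0.02023188]), np.int64(59), 83)
```

View pics/s4.png

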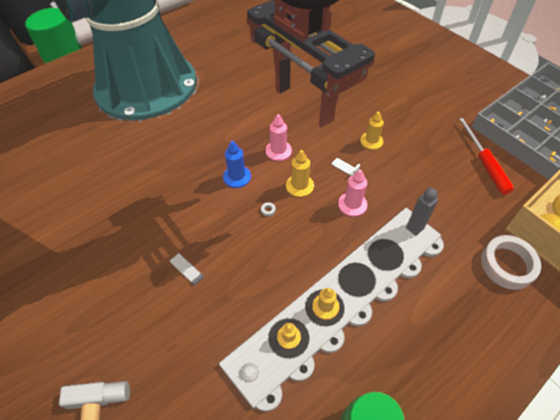

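The scene view shows finial_46 (289,335) and finial_62 (326,303) standing centred on the two pads farthest from the post. The gripper is above finial_94 (300,175).

{"op": "apply_moves", "data": {
  "motion": [
    {"jaw": 0.25, "travel": [0.008, -0.008, 0], "spin": 0},
    {"jaw": 0.25, "travel": [0, 0, 0.3], "spin": 0},
    {"jaw": 0.25, "travel": [0, 0, 0.35], "spin": 0},
    {"jaw": 0.25, "travel": [0, 0, 0.35], "spin": 0},
    {"jaw": 0.25, "travel": [0, 0, 0.26], "spin": 0},
    {"jaw": 0.25, "travel": [0, 0, 0.1], "spin": 0},
    {"jaw": 0.4, "travel": [0, 0, 0], "spin": 0},
    {"jaw": 0.5, "travel": [0, 0, 0], "spin": 0}
  ],
  "squeeze": 15
}}

```text
time: 16.2
eef_pos: [0.4528, 0.0797, 0.0314]
ee_rot: [0.707, 0.707, -0.0, -0.0]
force: [-0.7, 0.9, -0.2]
opening: 0.0535
finger_force: 0.0
```

{"op": "apply_moves", "data": {
  "motion": [
    {"jaw": 0.55, "travel": [0, 0, 0], "spin": 0},
    {"jaw": 0.6, "travel": [0, 0, 0], "spin": 0},
    {"jaw": 0.65, "travel": [0, 0, 0], "spin": 0},
    {"jaw": 0.7, "travel": [0, 0, 0], "spin": 0},
    {"jaw": 0.75, "travel": [0, 0, 0], "spin": 0},
    {"jaw": 0.75, "travel": [0, 0, 0], "spin": 0},
    {"jaw": 0.75, "travel": [0, 0, 0], "spin": 0}
  ]
}}

```text
time: 16.9
eef_pos: [0.4526, 0.0798, 0.032]
ee_rot: [0.707, 0.707, 0.0, 0.0]
force: [-1.4, -0.1, 6.6]
opening: 0.0316
finger_force: 15.0
```

{"op": "apply_moves", "data": {
  "motion": [
    {"jaw": 0.75, "travel": [0, 0, 0], "spin": 0},
    {"jaw": 0.75, "travel": [0, 0, -0.1], "spin": 0},
    {"jaw": 0.75, "travel": [0, 0, -0.3], "spin": 0},
    {"jaw": 0.75, "travel": [0, 0, -0.4], "spin": 0},
    {"jaw": 0.75, "travel": [0, 0, -0.4], "spin": 0},
    {"jaw": 0.75, "travel": [0, 0, -0.1], "spin": 0},
    {"jaw": 0.75, "travel": [0, 0.1, 0], "spin": 0},
    {"jaw": 0.75, "travel": [0, 0.25, 0], "spin": 0}
  ],
  "squeeze": 30
}}

```text
time: 17.7
eef_pos: [0.4926, 0.0799, 0.1868]
ee_rot: [0.707, 0.707, -0.001, -0.001]
force: [-0.1, 0.3, -2.0]
opening: 0.0315
finger_force: 30.0
```

{"op": "apply_moves", "data": {
  "motion": [
    {"jaw": 0.75, "travel": [0.014, 0.3, 0], "spin": 0},
    {"jaw": 0.75, "travel": [0.02, 0.3, 0], "spin": 0},
    {"jaw": 0.75, "travel": [0.02, 0.3, 0], "spin": 0},
    {"jaw": 0.75, "travel": [0.02, 0.25, 0], "spin": 0},
    {"jaw": 0.75, "travel": [0, 0.2, 0], "spin": 0},
    {"jaw": 0.75, "travel": [0, 0, 0], "spin": 0},
    {"jaw": 0.75, "travel": [0, 0, 0], "spin": 0},
    {"jaw": 0.75, "travel": [0, 0, 0], "spin": 0}
  ]
}}

```text
time: 18.5
eef_pos: [0.6549, 0.0885, 0.1857]
ee_rot: [0.707, 0.707, -0.001, -0.001]
force: [0.1, -0.4, -1.3]
opening: 0.0315
finger_force: 30.0
```

```bash
python3 pads.py w4
```

```text
[0.65487044 0.08853952 0.18571388] [ 0.70729253  0.70691904 -0.00115904 -0.00118583] 0.03151331864286484
pad [429. 371.] [ 0.7518 -0.1593  0.0271] (np.int64(24), 672)
pad [128. 371.] [ 0.5851 -0.1195  0.0286] (np.int64(38), 669)
pad [280. 330.] [ 0.63   -0.0764  0.0302] (np.int64(28), 676)
pad [281. 187.] [0.6571 0.0894 0.0289] (np.int64(137), 176)
```

View pics/w4.png

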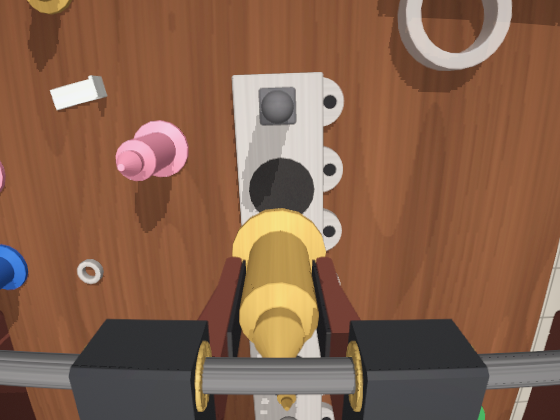

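Finial_94 is held upright at (280,280), with pad 1 at (281,187) and the post beyond at (277,105). The pad fit matches my target, so I'm lowering.

{"op": "apply_moves", "data": {
  "motion": [
    {"jaw": 0.75, "travel": [0.001, 0.002, 0.25], "spin": 0},
    {"jaw": 0.75, "travel": [0, 0, 0.3], "spin": 0},
    {"jaw": 0.75, "travel": [0, 0, 0.3], "spin": 0},
    {"jaw": 0.75, "travel": [0, 0, 0.2], "spin": 0},
    {"jaw": 0.75, "travel": [0, 0, 0.08], "spin": 0},
    {"jaw": 0.75, "travel": [0, 0, 0.02], "spin": 0},
    {"jaw": 0.75, "travel": [0, 0, 0], "spin": 0},
    {"jaw": 0.75, "travel": [0, 0, 0], "spin": 0}
  ]
}}

```text
time: 19.35
eef_pos: [0.658, 0.0888, 0.051]
ee_rot: [0.707, 0.707, 0.001, 0.001]
force: [0.6, 1.0, -2.5]
opening: 0.0313
finger_force: 30.0
```

{"op": "apply_moves", "data": {
  "motion": [
    {"jaw": 0.75, "travel": [0, 0, 0.006], "spin": 0},
    {"jaw": 0.75, "travel": [0, 0, 0.006], "spin": 0},
    {"jaw": 0.75, "travel": [0, 0, 0.006], "spin": 0},
    {"jaw": 0.75, "travel": [0, 0, 0], "spin": 0},
    {"jaw": 0.75, "travel": [0, 0, 0], "spin": 0}
  ]
}}

```text
time: 19.85
eef_pos: [0.6567, 0.0887, 0.0472]
ee_rot: [0.707, 0.707, 0.0, -0.0]
force: [-0.3, 0.2, -2.2]
opening: 0.0311
finger_force: 30.0
```

{"op": "apply_moves", "data": {
  "motion": [
    {"jaw": 0.75, "travel": [0, 0, 0.006], "spin": 0},
    {"jaw": 0.75, "travel": [0, 0, 0.004], "spin": 0},
    {"jaw": 0.75, "travel": [0, 0, 0], "spin": 0},
    {"jaw": 0.75, "travel": [0, 0, 0], "spin": 0}
  ]
}}

```text
time: 20.25
eef_pos: [0.6567, 0.0887, 0.0471]
ee_rot: [0.707, 0.707, 0.0, 0.0]
force: [-2.9, 0.1, 6.6]
opening: 0.0314
finger_force: 30.0
```

{"op": "apply_moves", "data": {
  "motion": [
    {"jaw": 0.7, "travel": [0, 0, 0], "spin": 0},
    {"jaw": 0.6, "travel": [0, 0, 0], "spin": 0},
    {"jaw": 0.3, "travel": [0, 0, 0], "spin": 0},
    {"jaw": 0.1, "travel": [0, 0, 0], "spin": 0},
    {"jaw": 0, "travel": [0, 0, -0.2], "spin": 0},
    {"jaw": 0, "travel": [0, 0, -0.35], "spin": 0},
    {"jaw": 0, "travel": [0, 0, -0.4], "spin": 0},
    {"jaw": 0, "travel": [0, 0, -0.35], "spin": 0}
  ]
}}

```text
time: 21.05
eef_pos: [0.6569, 0.0887, 0.2038]
ee_rot: [0.707, 0.707, 0.0, 0.0]
force: [-0.1, -0.4, -0.5]
opening: 0.0796
finger_force: 0.0
```

{"op": "apply_moves", "data": {
  "motion": [
    {"jaw": 0, "travel": [0.24, -0.27, 0], "spin": 0},
    {"jaw": 0, "travel": [0.25, -0.28, 0], "spin": 0},
    {"jaw": 0, "travel": [0.25, -0.28, 0], "spin": 0},
    {"jaw": 0, "travel": [0.25, -0.28, 0], "spin": 0},
    {"jaw": 0, "travel": [0.25, -0.28, 0], "spin": 0},
    {"jaw": 0, "travel": [0.244, -0.277, 0], "spin": 0},
    {"jaw": 0, "travel": [0, 0, 0], "spin": 0},
    {"jaw": 0, "travel": [0, 0, 0], "spin": 0}
  ]
}}

```text
time: 21.85
eef_pos: [0.4565, 0.2673, 0.2021]
ee_rot: [0.706, 0.708, 0.0, 0.0]
force: [0.6, -0.1, -0.4]
opening: 0.088
finger_force: 0.0
```

{"op": "apply_moves", "data": {
  "motion": [
    {"jaw": 0, "travel": [0, 0, 0], "spin": 0},
    {"jaw": 0, "travel": [0, 0, 0], "spin": 0}
  ]
}}

```text
time: 22.05
eef_pos: [0.4581, 0.2661, 0.2019]
ee_rot: [0.708, 0.706, 0.0, 0.0]
force: [0.2, -0.2, 0.2]
opening: 0.088
finger_force: 0.0
```

```bash
python3 fin.py; python3 - <<'E'
from h import *
from cell import manip
for n in("top","scene"):
    d=manip.get_image(n)
    for c in blobs(masks(d["pixels"])[0],60):
        c=c.reshape(-1,2);P=onplane(d,c,.02)
        if .58<P[:,0].mean()<.75 and abs(P[:,1]).max()<.3: print(n,circ(P))
cv2.imwrite("pics/s5.png",d["pixels"][:,:,::-1])
E
```

```text
[0.45810423 0.26610998 0.20192763] [7.07815439e-01 7.06397353e-01 2.01303999e-04 2.08069979e-04] 0.08795088296411807
z 0.005 [276. 183.] [0.4567 0.2686 0.0224] (np.int64(103), 136)
z 0.02 [276. 183.] [0.4568 0.272  0.0215] (np.int64(103), 136)
top (array([ 0.66118351, -0.11976088,  0.01692245]), np.int64(44), 53)
top (array([ 0.66026535, -0.04786466,  0.01999259]), np.int64(45), 64)
top (array([0.65557292, 0.08934971, 0.02580122]), np.int64(60), 89)
scene (array([ 0.66192758, -0.12132456,  0.0171553 ]), np.int64(56), 68)
scene (array([ 0.66160614, -0.04984805,  0.02020691]), np.int64(57), 83)
scene (array([0.6573155 , 0.08679828, 0.02602262]), np.int64(66), 119)
```

View pics/s5.png

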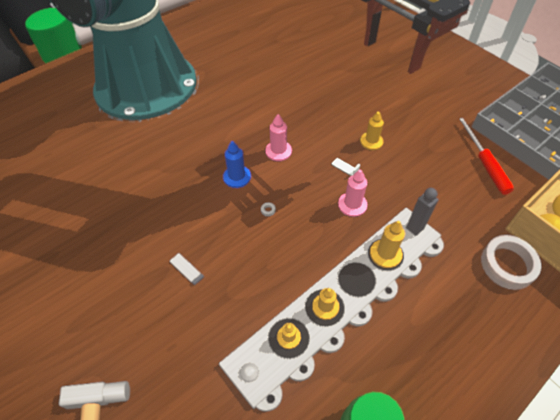

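Finial_94 stands on the pad beside the post (388,248). Finial_78 remains at (373,132), measured at (.4568,.2678).

{"op": "apply_moves", "data": {
  "motion": [
    {"jaw": 0.25, "travel": [0.008, 0.002, 0.1], "spin": 0},
    {"jaw": 0.25, "travel": [0, 0, 0.3], "spin": 0},
    {"jaw": 0.25, "travel": [0, 0, 0.35], "spin": 0},
    {"jaw": 0.25, "travel": [0, 0, 0.35], "spin": 0},
    {"jaw": 0.25, "travel": [0, 0, 0.28], "spin": 0},
    {"jaw": 0.25, "travel": [0, 0, 0.1], "spin": 0},
    {"jaw": 0.4, "travel": [0, 0, 0], "spin": 0},
    {"jaw": 0.5, "travel": [0, 0, 0], "spin": 0}
  ],
  "squeeze": 15
}}

```text
time: 23.0
eef_pos: [0.4578, 0.2681, 0.025]
ee_rot: [0.707, 0.707, 0.001, 0.0]
force: [-0.1, -0.1, 0.1]
opening: 0.0535
finger_force: 0.0
```

{"op": "apply_moves", "data": {
  "motion": [
    {"jaw": 0.55, "travel": [0, 0, 0], "spin": 0},
    {"jaw": 0.6, "travel": [0, 0, 0], "spin": 0},
    {"jaw": 0.65, "travel": [0, 0, 0], "spin": 0},
    {"jaw": 0.7, "travel": [0, 0, 0], "spin": 0},
    {"jaw": 0.75, "travel": [0, 0, 0], "spin": 0},
    {"jaw": 0.8, "travel": [0, 0, 0], "spin": 0},
    {"jaw": 0.8, "travel": [0, 0, 0], "spin": 0},
    {"jaw": 0.8, "travel": [0, 0, 0], "spin": 0}
  ]
}}

```text
time: 23.8
eef_pos: [0.457, 0.268, 0.0251]
ee_rot: [0.707, 0.707, 0.0, -0.0]
force: [-1.7, -0.2, 7.4]
opening: 0.0274
finger_force: 15.0
```

{"op": "apply_moves", "data": {
  "motion": [
    {"jaw": 0.8, "travel": [0, 0, 0], "spin": 0},
    {"jaw": 0.8, "travel": [0, 0, -0.1], "spin": 0},
    {"jaw": 0.8, "travel": [0, 0, -0.3], "spin": 0},
    {"jaw": 0.8, "travel": [0, 0, -0.4], "spin": 0},
    {"jaw": 0.8, "travel": [0, 0, -0.4], "spin": 0},
    {"jaw": 0.8, "travel": [0, 0, -0.3], "spin": 0},
    {"jaw": 0.8, "travel": [-0.13, 0.1, 0], "spin": 0},
    {"jaw": 0.8, "travel": [-0.28, 0.22, 0], "spin": 0}
  ],
  "squeeze": 30
}}

```text
time: 24.6
eef_pos: [0.495, 0.2201, 0.2069]
ee_rot: [0.706, 0.708, 0.002, 0.0]
force: [0.2, 0.3, -2.4]
opening: 0.0274
finger_force: 30.0
```

{"op": "apply_moves", "data": {
  "motion": [
    {"jaw": 0.8, "travel": [-0.3, 0.25, 0], "spin": 0},
    {"jaw": 0.8, "travel": [-0.3, 0.25, 0], "spin": 0},
    {"jaw": 0.8, "travel": [-0.3, 0.25, 0], "spin": 0},
    {"jaw": 0.8, "travel": [-0.3, 0.25, 0], "spin": 0},
    {"jaw": 0.8, "travel": [-0.27, 0.22, 0], "spin": 0},
    {"jaw": 0.8, "travel": [-0.18, 0.14, 0], "spin": 0},
    {"jaw": 0.8, "travel": [0, 0, 0], "spin": 0},
    {"jaw": 0.8, "travel": [0, 0, 0], "spin": 0}
  ]
}}

```text
time: 25.4
eef_pos: [0.658, 0.0202, 0.2043]
ee_rot: [0.708, 0.706, -0.0, -0.001]
force: [0.0, 0.9, -2.1]
opening: 0.0275
finger_force: 30.0
```

{"op": "apply_moves", "data": {
  "motion": [
    {"jaw": 0.8, "travel": [0, 0, 0], "spin": 0},
    {"jaw": 0.8, "travel": [0, 0, 0], "spin": 0}
  ]
}}

```text
time: 25.6
eef_pos: [0.6575, 0.0217, 0.2045]
ee_rot: [0.707, 0.707, -0.0, -0.0]
force: [0.3, -0.1, -2.1]
opening: 0.0276
finger_force: 30.0
```

```bash
python3 pads.py w5
```

```text
[0.65754814 0.0217457  0.20451408] [ 7.06812864e-01  7.07400485e-01 -7.98619839e-05 -3.50402953e-04] 0.027554397882950315
pad [425. 370.] [ 0.7727 -0.248   0.0255] (np.int64(22), 685)
pad [133. 371.] [ 0.5973 -0.2041  0.0281] (np.int64(33), 679)
pad [280. 328.] [ 0.6307 -0.1504  0.0303] (np.int64(38), 638)
pad [279. 186.] [0.6588 0.0214 0.0288] (np.int64(168), 168)
pad [278. 113.] [0.6571 0.0892 0.0287] (np.int64(180), 180)
```

View pics/w5.png

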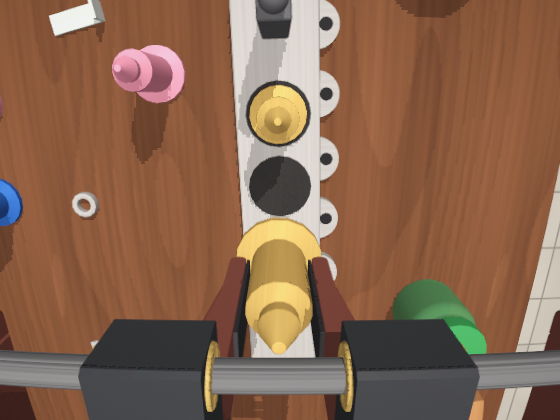

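Finial_78 is held upright at (279,290), with pad 2 at (279,186). The pad fit matches the commanded position, and finial_94 is centred at (278,113).

{"op": "apply_moves", "data": {
  "motion": [
    {"jaw": 0.8, "travel": [0, 0, 0.3], "spin": 0},
    {"jaw": 0.8, "travel": [0, 0, 0.35], "spin": 0},
    {"jaw": 0.8, "travel": [0, 0, 0.35], "spin": 0},
    {"jaw": 0.8, "travel": [0, 0, 0.23], "spin": 0},
    {"jaw": 0.8, "travel": [0, 0, 0.1], "spin": 0},
    {"jaw": 0.8, "travel": [0, 0, 0.02], "spin": 0},
    {"jaw": 0.8, "travel": [0, 0, 0], "spin": 0},
    {"jaw": 0.8, "travel": [0, 0, 0], "spin": 0}
  ]
}}

```text
time: 26.45
eef_pos: [0.6601, 0.0206, 0.0443]
ee_rot: [0.707, 0.707, 0.001, 0.001]
force: [-0.0, 0.5, -1.5]
opening: 0.0273
finger_force: 30.0
```

{"op": "apply_moves", "data": {
  "motion": [
    {"jaw": 0.8, "travel": [0, 0, 0.006], "spin": 0},
    {"jaw": 0.8, "travel": [0, 0, 0.006], "spin": 0},
    {"jaw": 0.8, "travel": [0, 0, 0.006], "spin": 0},
    {"jaw": 0.8, "travel": [0, 0, 0], "spin": 0},
    {"jaw": 0.8, "travel": [0, 0, 0], "spin": 0},
    {"jaw": 0.8, "travel": [0, 0, 0], "spin": 0}
  ]
}}

```text
time: 27.05
eef_pos: [0.6585, 0.0205, 0.0401]
ee_rot: [0.707, 0.707, -0.0, -0.0]
force: [-0.0, 0.3, -1.6]
opening: 0.0271
finger_force: 30.0
```

{"op": "apply_moves", "data": {
  "motion": [
    {"jaw": 0.8, "travel": [0, 0, 0.006], "spin": 0},
    {"jaw": 0.8, "travel": [0, 0, 0.004], "spin": 0},
    {"jaw": 0.8, "travel": [0, 0, 0], "spin": 0},
    {"jaw": 0.8, "travel": [0, 0, 0], "spin": 0}
  ]
}}

```text
time: 27.45
eef_pos: [0.6585, 0.0205, 0.0401]
ee_rot: [0.707, 0.707, 0.0, 0.0]
force: [-2.6, -0.5, 7.0]
opening: 0.0271
finger_force: 30.0
```

{"op": "apply_moves", "data": {
  "motion": [
    {"jaw": 0.72, "travel": [0, 0, 0], "spin": 0},
    {"jaw": 0.6, "travel": [0, 0, 0], "spin": 0},
    {"jaw": 0.3, "travel": [0, 0, 0], "spin": 0},
    {"jaw": 0.1, "travel": [0, 0, 0], "spin": 0},
    {"jaw": 0, "travel": [0, 0, -0.2], "spin": 0},
    {"jaw": 0, "travel": [0, 0, -0.35], "spin": 0},
    {"jaw": 0, "travel": [0, 0, -0.4], "spin": 0},
    {"jaw": 0, "travel": [0, 0, -0.4], "spin": 0}
  ]
}}

```text
time: 28.25
eef_pos: [0.658, 0.0206, 0.2021]
ee_rot: [0.707, 0.707, -0.0, -0.001]
force: [0.2, 0.3, -0.1]
opening: 0.0797
finger_force: 0.0
```

{"op": "apply_moves", "data": {
  "motion": [
    {"jaw": 0, "travel": [0, -0.3, 0], "spin": 0},
    {"jaw": 0, "travel": [0, -0.38, 0], "spin": 0},
    {"jaw": 0, "travel": [0, -0.38, 0], "spin": 0},
    {"jaw": 0, "travel": [0, -0.38, 0], "spin": 0},
    {"jaw": 0, "travel": [0, -0.2, 0], "spin": 0},
    {"jaw": 0, "travel": [0, 0, 0], "spin": 0},
    {"jaw": 0, "travel": [0, 0, 0], "spin": 0}
  ]
}}

```text
time: 28.95
eef_pos: [0.4625, 0.0206, 0.2014]
ee_rot: [0.707, 0.707, 0.001, 0.001]
force: [0.1, -0.6, 0.3]
opening: 0.0877
finger_force: 0.0
```

```bash
python3 - <<'E'
from h import *
from cell import manip
a=[]
for n in("top","scene"):
    d=manip.get_image(n);a.append(d["pixels"])
    for c in blobs(masks(d["pixels"])[0],60):
        c=c.reshape(-1,2);P=onplane(d,c,.02)
        if .58<P[:,0].mean()<.75 and abs(P[:,1]).max()<.3: print(n,circ(P))
cv2.imwrite("pics/end.png",a[1][:,:,::-1])
E
```

```text
scene (array([ 0.66199084, -0.12141517,  0.01710693]), np.int64(56), 68)
scene (array([ 0.66165526, -0.04980623,  0.02023265]), np.int64(57), 84)
scene (array([0.65867978, 0.0197577 , 0.02334981]), np.int64(62), 213)
```

View pics/end.png

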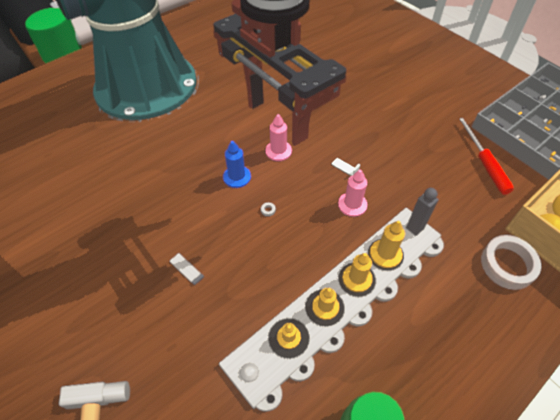

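All four finials stand upright and centred, stepping down from the post: (388,248), (358,275), (326,303) and (289,335). The gripper is clear of everything and the pink and blue look-alikes are untouched, so I'm handing in.

```bash
python3 -c "
from cell import manip
print(manip.finish_job())"
```

```text
the job is handed in; nothing more can be done
None
```

The job is handed in at about 29 s: all four brass finials stand upright within about 2 mm of their pad centres, stepping down from finial_94 by the post through finial_78 and finial_62 to finial_46 at the far end, with none fallen; the judging result was not shown.

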